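# Close up the row of button boxes

## Robot

A 6-joint arm with a two-finger parallel gripper is mounted at the origin on the work surface. World frame = base frame: x ahead of the robot, y to its left, z up, the work surface at z = 0. Lengths are in m, angles in rad, forces in N, time in s.
With the tool pointing down it reaches from about 0.275 to 0.85 m from the base axis. Payload 19 kg.
Tool frame: the origin (TCP) lies on the centre line of the jaws, within the pads' length; the fingertips stand 19 mm ahead of it and the grasp point (between the pads) is the TCP; z points along the fingers, y is the direction in which the jaws open and shut (so a half turn about z gives the same grasp; the last joint's range is limited). The gripper opens to 85 mm and grips with 20 to 120 N. Pads are 22 mm wide; open, the fingers measure 114 mm over their backs; the gripper's body (76 mm by 85 mm) begins 54 mm behind the grasp point. The pads swing forward as they close: fully open they stand 13 mm farther back than shut.
Start: joints at [-1.383, 0.15, 1.437, -0, 1.554, -0.134], TCP at [0.182, -0.545, 0.25] pointing down, gripper open.
Joint ranges: [-2.8, 2.8], [-0.68, 2.1], [0.12, 2.68], [-1.39, 4.53], [0.16, 2.79], [-2.81, 2.81]. Speed limits (rad/s): [1.89, 1.89, 2.22, 3.01, 3.01, 3.01].

## Interface

Orientations are given as [roll, pitch, yaw] about the fixed x, y, z axes, in that order (R = Rz(yaw) Ry(pitch) Rx(roll)).
In Python, from rig import env gives the robot as it stands.
- The arm moves only by the tool move_arm, never from a script. Its argument "increments" is a list of rows, each a list of 2 entries, a list of its own where there are three numbers: the shift along the tool's x, y, z in m, then the turn, a rotation vector about the tool's x, y, z in degrees. In form: [[[dx, dy, dz], [rx, ry, rz]], ...]. A call has 1 to 10 rows; each row is the pose to reach, as a shift and turn from the pose commanded when the call began, along the tool's axes at that moment; what a row does not reach only later rows make up. A row lasts 1/12 s, in which the tool goes at most 41.7 mm and 7.16 degrees, less where a joint would pass 70% of its speed; a pose out of reach is approached as far as the arm can. A call with a gripper value outside its range is refused whole. "fingers" is the opening, from 0 (shut) to 1 (fully open), set as the call begins (left out, the last holds). The fingers move at their own pace and stop on an object; "grip_force" is the grip in N (left out, the last holds). Time passes only in rows, so rows that repeat a pose let the fingers close. It gives the time, the measured TCP pose, the force and the opening at its end, in the units of the state.
- env.get_obs(): the state, without advancing time (a new reading comes with each control period).
- env.capture(name): name is "side" or "top"; returns the picture (420x560x3 uint8, red, green, blue); there is no depth.
- env.calibration(name): a dict with "mtx" (3x3 intrinsics, pixels), "k1" (the pictures are not rectified: a ray, as slopes to the right and down, at radius r is drawn at 1 + k1 r^2 times it, then the intrinsics apply), "xyz" and "rotation" of the camera in the world. Camera axes: x right, y down, z forward; pixel columns grow to the right and rows downward; lengths in m; the calibration is good to about 2 mm. A picture is of the moment at which its call begins. calibration takes no time and is no camera call.
- env.hand_in(): hands the job in, once; it reports no verdict.
The state is a dict: "clock": time; "qpos": joint angles; "joint_vel": joint speeds; "tau": joint torques, N m; "tool_pos": TCP position; "orientation": TCP orientation; "ft_force": force on the tool from outside, world axes, zero at the start; "torque": the same for the moment, N m; "opening": finger opening in m.
Only numpy, scipy, OpenCV 4.12 (cv2) and the standard library are available. Lean on these libraries where they do the work, as an engineer would, in place of code of your own. Each camera call takes 0.05 s, during which the arm holds its last target. There are 200 camera calls.

## Task

Take the red button box out of its steel holder and stand it in the free place of the wooden rack, its front facing the same way as the other boxes. Close it up flush against the side of the blue middle box, with no gap left between the two and their fronts in line, then let go of it. Leave the yellow box and the other things on the table where they are.

Things in the scene. Friction and masses are not known exactly. Their poses are not given: they have to be found in the camera images.
- red_box: loose closed box, all red, smooth straight sides, 110 mm tall, 64 mm from front to back (its x), 60 mm wide (its y), about 0.35 kg. Origin: centre of its underside; z up; its front (label and sample button) faces its own -x, and a white button also lies on the lid near the front edge. It starts standing in the holder, 5 mm above the table, its front facing the same way as the holder's
- red_front (a point): centre of the red box's front face, 32 mm in front of its axis, 55 mm above its underside
- red_top (a point): centre of the red box's lid, 110 mm above its underside
- holder: fixed steel holder, 82 x 52 mm (x, y): floor 5 mm thick and two upright walls, 6 mm thick, 112 mm high, one 3 mm in front of the box and one 3 mm behind it, so its front and back cannot be gripped there (box top 3 mm above the walls). Open at both y sides, where the box stands out about 4 mm. Origin: centre of its underside; front is -x
- rack: fixed wooden rack for three boxes side by side along its y, open at front (-x) and back. Base 100 x 232 mm (x, y), 8 mm thick; the boxes stand on it. At each y end a panel, 12 mm thick, top 110 mm above the table, inner face 104 mm from the rack's middle: each outer place is 74 mm wide, 14 mm more than a box. Origin: centre of its underside
- blue_top (a point): lid centre of the blue middle box, same size as the red one, fixed in the centre of the rack (sides at y = -30 and +30 mm of the rack, front at x = -32 mm), 118 mm above the table
- full_box: loose yellow box, same size as the red one, 0.45 kg, standing in one of the two outer places of the rack (left or right differs from start to start) against the blue box. Origin: centre of its underside
- felt: thin green felt (56 x 50 x 1 mm, flat, nothing to bump) lying on the rack's base in the free outer place, centred where a box flush against the blue box would stand (60 mm from the rack's middle along its y)
- thread_cone: loose green cone of thread, 64 mm across its foot, 115 mm tall, standing near the far edge of the work. Origin: centre of its underside
- pin_tin: loose round steel pin tin with green lid, 77 mm across, 40 mm high, lying in the middle, nearer the robot or farther off. Origin: centre of its underside
- clapper: loose wooden pressing block, 130 x 45 x 30 mm (x, y, z), lying about lengthways in the middle, nearer the robot or farther off. Origin: centre of its underside
Things that resemble listed ones, but are neither listed nor needed, are in the scene too. Of the things that look like the red_box, the largest one is meant.

How it is judged:
On the way, in this order (a step that is already met when the one before it is completed fails the run):
1. the red box is out of the holder (horizontal distance between red_box and holder above 0.1 m), for 0.1 s.
2. the red box is down in the free place of the rack ((y of red_box in the frame of rack between 0.055 and 0.076 m or y of red_box in the frame of rack between -0.076 and -0.055 m) and x of red_box in the frame of rack between -0.02 and 0.02 m and z of red_box in the frame of rack between 0.004 and 0.03 m), for 0.1 s.
At the end, for the whole second after the job is handed in: The red box stands upright on the rack's base in the free place, gap to the blue box under 2.5 mm, sides parallel within 0.04 rad, fronts in line within 6 mm, its front to the rack's front, released and at rest ((y of red_box in the frame of rack between 0.056 and 0.0625 m or y of red_box in the frame of rack between -0.0625 and -0.056 m) and x of red_box in the frame of rack between -0.006 and 0.006 m and z of red_box in the frame of rack between 0.005 and 0.011 m and angle between the x axis of red_box and the x axis of rack, either way round below 0.04 rad and x of red_front in the frame of rack below -0.02 m and angle between red_box's own z axis and vertical below 0.04 rad and linear speed of red_box below 0.01 m/s and angular speed of red_box below 0.1 rad/s); the robot touches nothing.
It fails at once if the yellow box is moved more than 10 mm (distance of full_box from where it was at the start of the episode above 0.01 m).
It fails at once if the thread cone is moved more than 20 mm (distance of thread_cone from where it was at the start of the episode above 0.02 m).
It fails at once if the pin tin is moved more than 20 mm (distance of pin_tin from where it was at the start of the episode above 0.02 m).
It fails at once if the pressing block is moved more than 20 mm (distance of clapper from where it was at the start of the episode above 0.02 m).
It also fails if it takes over 62 s, if anything falls off the work surface, if the arm or the gripper's body presses on something with over 40 N, if the wrist force passes 120 N, or if a joint passes its speed limit or range.

## Working session

There is one attempt and no reset: what is moved stays moved. The work goes in short steps, Python scripts to look and compute and a tool call to move; the robot and the scene stay as the last step left them, time stands still between calls to the robot, and variables do not carry over. Pictures are saved under pics/ and viewed, about 8 in all and at most 12, crops included, and the job is handed in when it is done.

Besides the shell and the picture viewer there is one more tool, called after "Call:" in YAML: its name, and indented under it one key for each argument. move_arm: Moves the arm, as the interface text tells. Its arguments: {"type":"object","properties":{"increments":{"type":"array"},"fingers":{"type":"number"},"grip_force":{"type":"number"}},"required":["increments"]}

```bash
mkdir -p pics; ls
python3 - <<'E'
from rig import env
import cv2
for n in("top","side"):
    im=env.capture(n); cv2.imwrite(f"pics/{n}0.png",im[:,:,::-1])
    c=env.calibration(n); print(n,c)
o=env.get_obs(); print(o)
E
```

```text
pics
top {'mtx': array([[436.4457392 ,   0.        , 283.90029803],
       [  0.        , 436.4457392 , 205.99100103],
       [  0.        ,   0.        ,   1.        ]]), 'k1': 0.029563108726323502, 'xyz': array([0.46982194, 0.01080139, 0.90791528]), 'rotation': array([-3.02252465, -0.03411348, -1.55402456])}
side {'mtx': array([[380.36138749,   0.        , 285.23698054],
       [  0.        , 380.36138749, 208.73725866],
       [  0.        ,   0.        ,   1.        ]]), 'k1': -0.014611133522269617, 'xyz': array([0.25157737, 0.55351262, 0.78817718]), 'rotation': array([-2.40319226,  0.01899003, -2.66791923])}
{'clock': 0.1, 'qpos': array([-1.38299920e+00,  1.50938616e-01,  1.43790868e+00, -2.44255671e-06,
        1.55377304e+00, -1.34001343e-01]), 'joint_vel': array([ 1.34046236e-03, -4.04875685e-05, -7.85383382e-04, -1.39840458e-03,
       -1.46587510e-04, -3.48354235e-04]), 'tau': array([ 4.16035502e-03, -7.14378762e+01, -5.71798646e+01, -1.53575743e-04,
        7.05990416e-03,  7.90089734e-05]), 'tool_pos': array([ 0.18180398, -0.54531783,  0.24976334]), 'orientation': array([-3.14057386e+00, -1.34878031e-04,  3.21798444e-01]), 'ft_force': array([-0.55722106, -0.3257372 ,  0.01100029]), 'torque': array([ 0.01282729, -0.02525365,  0.01076385]), 'opening': 0.08530105483176416}
```

View pics/top0.png

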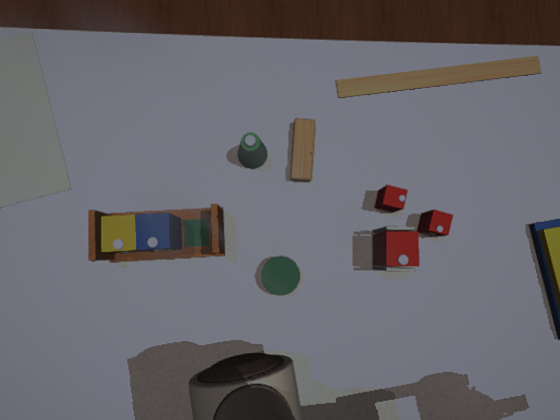

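View pics/side0.png

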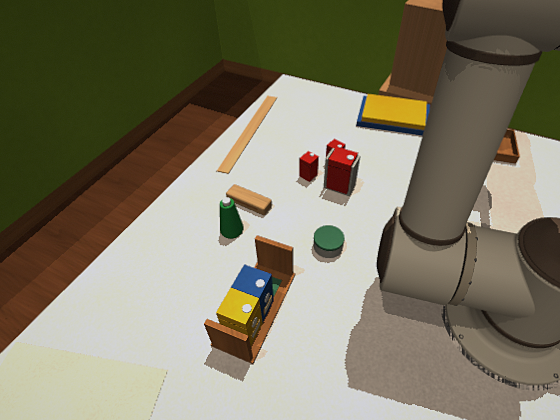

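The top view has +x up and +y to the left. The rack is at about (155,235), with the yellow box left, blue in the middle, and the free place right at (197,233). The red box stands in its holder at (402,250), with two smaller red decoys nearby. I'll zoom in to measure.

Run:
```python
import cv2,numpy as np
im=cv2.imread("pics/top0.png")
a=cv2.resize(im[190:290,80:240],None,fx=5,fy=5,interpolation=cv2.INTER_CUBIC)[:, :800]
b=cv2.resize(im[180:280,340:500],None,fx=5,fy=5,interpolation=cv2.INTER_CUBIC)
cv2.imwrite("pics/z0.png",cv2.resize(np.vstack([a,b]),(480,600)) if 0 else cv2.resize(np.vstack([a[:450],b[150:500]]),(600,600)))
g=np.clip(np.vstack([a,b]).astype(float)*1.6,0,255).astype(np.uint8)
cv2.imwrite("pics/z0.png",cv2.resize(g,None,fx=.6,fy=.6,interpolation=cv2.INTER_AREA))
```

```text
(no output)
```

View pics/z0.png

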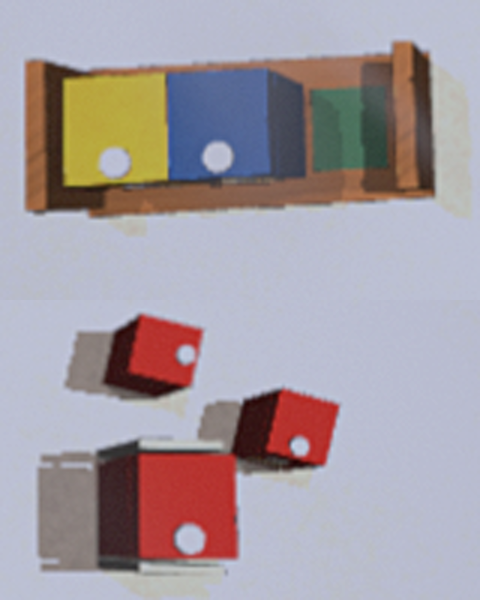

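Both lids are clear: red at about (402,250) and blue at about (153,231). The decoy sits on the red box's right (−y) side but ahead of its middle, so the finger path is clear. I'll measure next.

```bash
cat > h.py <<'E'
import cv2,numpy as np
from scipy.spatial.transform import Rotation as R
from rig import env
def ray(n,uv):
    c=env.calibration(n); K=c["mtx"]; k=c["k1"]
    uv=np.atleast_2d(uv).astype(float)
    D=np.array([k,0,0,0,0.])
    p=cv2.undistortPoints(uv.reshape(-1,1,2),K,D).reshape(-1,2)
    d=np.c_[p,np.ones(len(p))]@R.from_euler("xyz",c["rotation"]).as_matrix().T
    return c["xyz"],d
def plane(n,uv,z):
    o,d=ray(n,uv); t=(z-o[2])/d[:,2]; return (o+d*t[:,None])[:,:2]
def project(n,P):
    c=env.calibration(n); r=R.from_euler("xyz",c["rotation"]).as_matrix()
    q=(np.atleast_2d(P)-c["xyz"])@r; s=q[:,:2]/q[:,2:]; s=s*(1+c["k1"]*(s**2).sum(1,keepdims=True))
    return s@c["mtx"][:2,:2].T+c["mtx"][:2,2]
def lid(im,ch,box,z,thr,n="top"):
    """lid of colour: mask by hue in box (r0,r1,c0,c1), fill the button, min area rect on plane z"""
    r0,r1,c0,c1=box; s=4
    a=cv2.resize(im[r0:r1,c0:c1],None,fx=s,fy=s,interpolation=cv2.INTER_LINEAR)
    f=a.astype(float); m=ch(f[...,0],f[...,1],f[...,2]).astype(np.uint8)
    cs,_=cv2.findContours(m,cv2.RETR_EXTERNAL,cv2.CHAIN_APPROX_NONE)
    c=max(cs,key=cv2.contourArea); h=cv2.convexHull(c).reshape(-1,2)
    uv=(h+0.5)/s-0.5+[c0,r0]
    p=plane(n,uv,z)
    rc=cv2.minAreaRect((p*1000).astype(np.float32))
    return np.array(rc[0])/1000,rc[1],rc[2],uv
E
python3 - <<'E'
from h import *
im=cv2.imread("pics/top0.png")[:,:,::-1]
for (u,v) in((400,235),(383,250),(150,225),(176,232),(115,228)): print(im[v,u])
for nm,ch,b,z in(("red",lambda r,g,b:(r>120)&(g<70),(220,280,370,424),.115),
 ("blue",lambda r,g,b:(b>85)&(r<70),(200,260,125,195),.118),
 ("yel",lambda r,g,b:(r>120)&(b<60),(200,260,95,150),.118),
 ("felt",lambda r,g,b:(g>1.4*r)&(g>1.1*b),(205,260,178,215),.009)):
    c,s,a,uv=lid(im,ch,b,z,0); print(nm,c.round(4),np.round(s,1),round(a,2))
# rack points: end panel inner/outer top corners, estimated from zoom (pixel = 80+zx/3, 190+zy/3)
Z=lambda x,y:(80+x/3,190+y/3)
print("panel right top (fl,bl,br,fr)",plane("top",[Z(398,188),Z(392,42),Z(413,40),Z(419,186)],.110).round(4))
print("panel left top",plane("top",[Z(26,211),Z(27,60),Z(47,60),Z(46,210)],.110).round(4))
E
```

```text
[114  32  30]
[44 25 28]
[51 63 91]
[42 43 53]
[116 104  38]Traceback (most recent call last):
  File "<stdin>", line 8, in <module>
  File "h.py", line 23, in lid
    c=max(cs,key=cv2.contourArea); h=cv2.convexHull(c).reshape(-1,2)
ValueError: max() iterable argument is empty
```

```bash
cat > m.py <<'E'
from h import *
MASK={"red":lambda r,g,b:(r>80)&(g<65)&(r>1.8*g),
 "blue":lambda r,g,b:(b>73)&(b>1.35*r)&(r<75),
 "yel":lambda r,g,b:(r>85)&(b<70)&(g>70),
 "felt":lambda r,g,b:(g>1.3*r)&(g>1.05*b)}
E
python3 - <<'E'
from m import *
im=cv2.imread("pics/top0.png")[:,:,::-1]
for nm,b,z in(("red",(225,280,375,424),.115),("blue",(200,260,130,195),.118),("yel",(200,260,95,150),.118),("felt",(205,260,178,215),.009)):
    c,s,a,uv=lid(im,MASK[nm],b,z,0); print(nm,c.round(4),np.round(s,1),round(a,2),uv.min(0),uv.max(0))
Z=lambda x,y:(80+x/3,190+y/3)
print("panel right top (fl,bl,br,fr)",plane("top",[Z(398,188),Z(392,42),Z(413,40),Z(419,186)],.110).round(4))
print("panel left top",plane("top",[Z(26,211),Z(27,60),Z(47,60),Z(46,210)],.110).round(4))
E
```

```text
red [ 0.4924 -0.2316] [59.4 64.1] 89.83 [385.875 230.875] [418.375 265.625]
blue [0.5147 0.2196] [63.4 59.2] 4.02 [135.625 212.875] [169.625 249.125]
yel [0.5136 0.2673] [67.8 85.1] 3.84 [100.875 211.625] [149.375 251.125]
felt [0.5201 0.1605] [53.  47.1] 4.39 [184.125 219.875] [208.125 245.625]
panel right top (fl,bl,br,fr) [[0.4782 0.1125]
 [0.5667 0.1194]
 [0.5682 0.1067]
 [0.4796 0.1   ]]
panel left top [[0.4613 0.3307]
 [0.5512 0.3364]
 [0.5514 0.3247]
 [0.462  0.3192]]
```

```bash
cat > g.py <<'E'
from h import *
import sys
def goto(xyz,yaw_deg):
    o=env.get_obs(); r=R.from_euler("xyz",o["orientation"]); t=R.from_euler("xyz",[180,0,yaw_deg],degrees=True)
    print("d",r.inv().apply(np.array(xyz)-o["tool_pos"]).round(4),"rot",(r.inv()*t).as_rotvec(degrees=True).round(2),
     "now",o["tool_pos"].round(4),np.degrees(o["orientation"]).round(2),"F",o["ft_force"].round(1),"open",o["opening"].round(4),"t",round(o["clock"],2))
a=list(map(float,sys.argv[1:5])); goto(a[:3],a[3])
E
python3 g.py .4924 -.2316 .2 -.2
```

```text
Traceback (most recent call last):
  File "g.py", line 7, in <module>
    a=list(map(float,sys.argv[1:5])); goto(a[:3],a[3])
                                      ~~~~^^^^^^^^^^^^
  File "g.py", line 6, in goto
    "now",o["tool_pos"].round(4),np.degrees(o["orientation"]).round(2),"F",o["ft_force"].round(1),"open",o["opening"].round(4),"t",round(o["clock"],2))
                                                                                                         ^^^^^^^^^^^^^^^^^^
AttributeError: 'float' object has no attribute 'round'
```

```bash
sed -i 's/o\["opening"\].round(4)/round(o["opening"],4)/' g.py
python3 g.py .4924 -.2316 .2 -.2
```

```text
d [ 0.3939 -0.1993  0.05  ] rot [-0.06  0.   18.64] now [ 0.1818 -0.5453  0.2498] [-1.7994e+02 -1.0000e-02  1.8440e+01] F [-0.6 -0.3  0. ] open 0.0853 t 0.1
```

Call:
move_arm:
  increments:
    - [[0.394,-0.199,0.05],[0,0,18.6]]
    - [[0.394,-0.199,0.05],[0,0,18.6]]
    - [[0.394,-0.199,0.05],[0,0,18.6]]
    - [[0.394,-0.199,0.05],[0,0,18.6]]
    - [[0.394,-0.199,0.05],[0,0,18.6]]
    - [[0.394,-0.199,0.05],[0,0,18.6]]
    - [[0.394,-0.199,0.05],[0,0,18.6]]
    - [[0.394,-0.199,0.05],[0,0,18.6]]
    - [[0.394,-0.199,0.05],[0,0,18.6]]
    - [[0.394,-0.199,0.05],[0,0,18.6]]
  fingers: 1

```text
clock: 0.93
tool_pos: [0.4703, -0.2538, 0.2038]
orientation: [-3.142, 0.0, -0.003]
ft_force: [0.6, -0.3, 0.4]
opening: 0.085
```

```bash
python3 g.py .4924 -.2316 .2 -.2
```

```text
d [ 0.0221 -0.0223  0.0038] rot [-0.    0.    0.03] now [ 0.4703 -0.2538  0.2038] [-1.8e+02  0.0e+00 -1.7e-01] F [ 0.6 -0.3  0.4] open 0.085 t 0.93
```

Call:
move_arm:
  increments:
    - [[0.02,-0.02,0.004],[0,0,0]]
    - [[0.02,-0.02,0.004],[0,0,0]]
    - [[0.02,-0.02,0.004],[0,0,0]]
    - [[0.02,-0.02,0.004],[0,0,0]]

```text
clock: 1.27
tool_pos: [0.489, -0.236, 0.1999]
orientation: [-3.142, 0.001, -0.002]
ft_force: [0.3, -0.1, 0.2]
opening: 0.0853
```

```bash
python3 - <<'E'
from h import *
s=env.capture("side"); t=env.capture("top")
cv2.imwrite("pics/s1.png",s[:,:,::-1]);cv2.imwrite("pics/t1.png",t[:,:,::-1])
a=cv2.resize(t[180:300,340:480],None,fx=3.5,fy=3.5); b=cv2.resize(s[100:220,270:410],None,fx=3.5,fy=3.5)
cv2.imwrite("pics/z1.png",np.clip(np.hstack([a,b])[:,:,::-1][:, :800 if 0 else None]*1.4,0,255).astype(np.uint8)[:, :980])
im=cv2.imread("pics/z1.png");cv2.imwrite("pics/z1.png",cv2.resize(im,(784,336)))
E
python3 g.py .4924 -.2316 .2 -.2
```

```text
d [ 0.0037 -0.005   0.0002] rot [ 0.01  0.   -0.03] now [ 0.4887 -0.2366  0.2002] [179.99   0.    -0.23] F [-0.4 -0.2 -0.1] open 0.0852 t 1.37
```

View pics/z1.png

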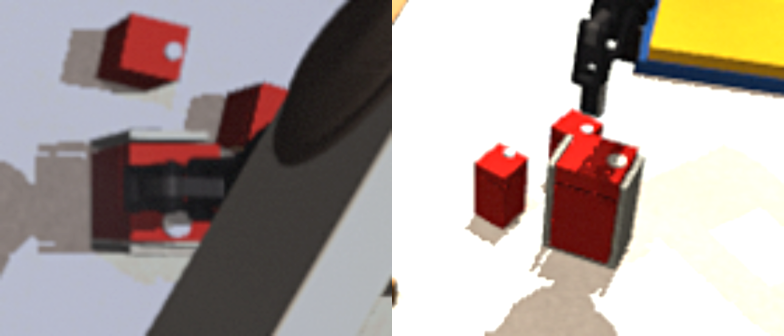

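The open jaws straddle the red box's lid. The right-hand decoy is lower and about 20 mm ahead of the jaw line. I'll grip about 5 mm toward the front to clear it, then descend.

Call:
move_arm:
  increments:
    - [[-0.002,-0.005,0.02],[0,0,0]]
    - [[-0.002,-0.005,0.05],[0,0,0]]
    - [[-0.002,-0.005,0.08],[0,0,0]]
    - [[-0.002,-0.005,0.1],[0,0,0]]
    - [[-0.002,-0.005,0.115],[0,0,0]]
    - [[-0.002,-0.005,0.115],[0,0,0]]
    - [[-0.002,-0.005,0.115],[0,0,0]]
    - [[-0.002,-0.005,0.115],[0,0,0]]

```text
clock: 2.03
tool_pos: [0.4875, -0.2316, 0.0864]
orientation: [3.141, -0.001, -0.004]
ft_force: [0.3, -0.6, 0.5]
opening: 0.0855
```

Call:
move_arm:
  increments:
    - [[0,0,0],[0,0,0]]
    - [[0,0,0],[0,0,0]]
    - [[0,0,0],[0,0,0]]
    - [[0,0,0],[0,0,0]]
    - [[0,0,0],[0,0,0]]
    - [[0,0,0],[0,0,0]]
    - [[0,0,0],[0,0,0]]
    - [[0,0,0],[0,0,0]]
  fingers: 0
  grip_force: 40

```text
clock: 2.7
tool_pos: [0.4877, -0.231, 0.0862]
orientation: [3.141, -0.001, -0.003]
ft_force: [-2.0, 0.6, 7.6]
opening: 0.0596
```

```bash
python3 g.py .487 -.2316 .085 -.2
```

```text
d [-0.0007  0.0006  0.0012] rot [ 0.05 -0.07  0.04] now [ 0.4877 -0.231   0.0862] [ 1.7995e+02 -7.0000e-02 -1.6000e-01] F [-2.   0.6  7.6] open 0.0596 t 2.7
```

Gripped at 59.6 mm. I'll lift and carry it to a clear spot at y≈−0.10 to regrip.

Call:
move_arm:
  increments:
    - [[0,0,-0.02],[0,0,0]]
    - [[0,0,-0.05],[0,0,0]]
    - [[0,0,-0.08],[0,0,0]]
    - [[0,0,-0.11],[0,0,0]]
    - [[0,0,-0.14],[0,0,0]]
    - [[0,0,-0.14],[0,0,0]]
    - [[0,0,-0.14],[0,0,0]]

```text
clock: 3.28
tool_pos: [0.4877, -0.231, 0.2268]
orientation: [3.14, -0.003, -0.003]
ft_force: [0.4, 0.7, -4.8]
opening: 0.0596
```

Call:
move_arm:
  increments:
    - [[0,-0.02,0],[0,0,0]]
    - [[0,-0.05,0],[0,0,0]]
    - [[0,-0.08,0],[0,0,0]]
    - [[0,-0.11,0],[0,0,0]]
    - [[0,-0.131,0],[0,0,0]]
    - [[0,-0.131,0],[0,0,0]]
    - [[0,-0.131,0],[0,0,0]]
    - [[0,-0.131,0],[0,0,0]]

```text
clock: 3.95
tool_pos: [0.4875, -0.0999, 0.2243]
orientation: [-3.141, 0.001, -0.003]
ft_force: [0.1, 0.2, -2.4]
opening: 0.0598
```

```bash
python3 - <<'E'
from h import *
s=env.capture("side"); cv2.imwrite("pics/s2.png",s[100:300,220:420,::-1].repeat(3,0).repeat(3,1))
E
python3 g.py .487 -.1 .082 -.2
```

```text
d [-0.0004 -0.0002  0.1424] rot [-0.01  0.06  0.02] now [ 0.4875 -0.1002  0.2244] [-1.7999e+02  6.0000e-02 -1.8000e-01] F [ 0.2 -1.  -2.2] open 0.0599 t 4.0
```

View pics/s2.png

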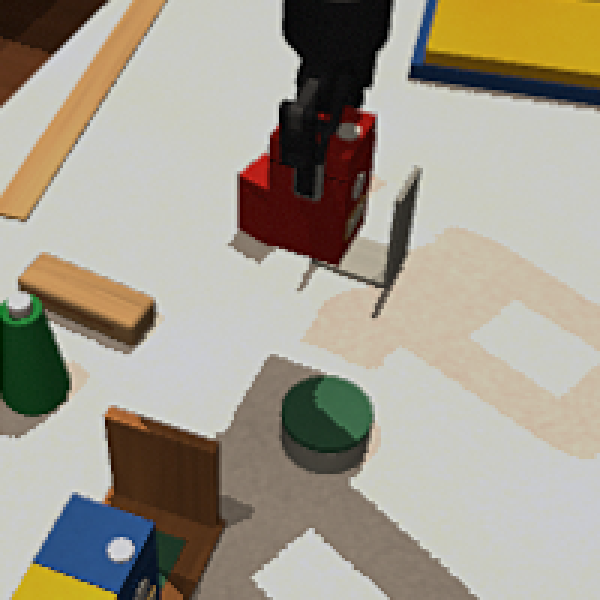

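The box is held upright above clear table, with the tin and block well away. I'll set it down.

Call:
move_arm:
  increments:
    - [[0,0,0.03],[0,0,0]]
    - [[0,0,0.06],[0,0,0]]
    - [[0,0,0.09],[0,0,0]]
    - [[0,0,0.12],[0,0,0]]
    - [[0,0,0.135],[0,0,0]]
    - [[0,0,0.138],[0,0,0]]
    - [[0,0,0.14],[0,0,0]]
    - [[0,0,0.142],[0,0,0]]
    - [[0,0,0.142],[0,0,0]]

```text
clock: 4.75
tool_pos: [0.4882, -0.1002, 0.0839]
orientation: [3.141, -0.001, -0.003]
ft_force: [0.7, 0.7, -3.1]
opening: 0.0599
```

```bash
python3 g.py .487 -.1 .0815 -.2
```

```text
d [-0.0012 -0.0002  0.0024] rot [ 0.02 -0.07  0.01] now [ 0.4882 -0.1002  0.0839] [ 1.7998e+02 -7.0000e-02 -1.9000e-01] F [ 0.7  0.7 -3.1] open 0.0599 t 4.75
```

Call:
move_arm:
  increments:
    - [[0,0,0.0005],[0,0,0]]
    - [[0,0,0.001],[0,0,0]]
    - [[0,0,0.0015],[0,0,0]]
    - [[0,0,0.002],[0,0,0]]
    - [[0,0,0.0025],[0,0,0]]
    - [[0,0,0.0025],[0,0,0]]
    - [[0,0,0.0025],[0,0,0]]

```text
clock: 5.33
tool_pos: [0.4879, -0.0997, 0.0813]
orientation: [3.141, -0.001, -0.003]
ft_force: [-3.3, 1.8, 7.0]
opening: 0.0595
```

Call:
move_arm:
  increments:
    - [[0,0,0],[0,0,0]]
    - [[0,0,0],[0,0,0]]
    - [[0,0,0],[0,0,0]]
    - [[0,0,0],[0,0,0]]
    - [[0,0,0],[0,0,0]]
    - [[0,0,-0.03],[0,0,0]]
    - [[0,0,-0.06],[0,0,0]]
    - [[0,0,-0.09],[0,0,0]]
    - [[0,0,-0.12],[0,0,0]]
    - [[0,0,-0.12],[0,0,0]]
  fingers: 1

```text
clock: 6.17
tool_pos: [0.4893, -0.1003, 0.2062]
orientation: [3.139, -0.007, -0.003]
ft_force: [0.4, -1.1, -0.2]
opening: 0.085
```

Call:
move_arm:
  increments:
    - [[0.005,0,0],[0,0,-7]]
    - [[0.005,0,0],[0,0,-14]]
    - [[0.005,0,0],[0,0,-21]]
    - [[0.005,0,0],[0,0,-28]]
    - [[0.005,0,0],[0,0,-35]]
    - [[0.005,0,0],[0,0,-42]]
    - [[0.005,0,0],[0,0,-49]]
    - [[0.005,0,0],[0,0,-56]]
    - [[0.005,0,0],[0,0,-63]]
    - [[0.005,0,0],[0,0,-70]]

```text
clock: 7.0
tool_pos: [0.4927, -0.0998, 0.2004]
orientation: [-3.141, -0.0, 1.225]
ft_force: [0.1, 0.6, -0.1]
opening: 0.0855
```

```bash
python3 g.py .4926 -.0997 .2 89.8
python3 - <<'E'
from m import *
t=env.capture("top"); s=env.capture("side")
a=cv2.resize(t[180:300,260:400],None,fx=2.8,fy=2.8); b=cv2.resize(s[120:240,260:400],None,fx=2.8,fy=2.8)
cv2.imwrite("pics/z3.png",np.clip(np.hstack([a,b])[:,:,::-1]*1.4,0,255).astype(np.uint8))
c,sz,an,uv=lid(t,MASK["red"],(200,300,280,372),.110,0);print(c,sz,an)
E
```

```text
d [ 0.     -0.0001  0.0004] rot [-1.000e-02 -1.000e-02 -1.962e+01] now [ 0.4927 -0.0998  0.2004] [-179.99   -0.     70.18] F [ 0.1  0.6 -0.1] open 0.0855 t 7.0Traceback (most recent call last):
  File "<stdin>", line 5, in <module>
  File "h.py", line 23, in lid
    c=max(cs,key=cv2.contourArea); h=cv2.convexHull(c).reshape(-1,2)
ValueError: max() iterable argument is empty
```

View pics/z3.png

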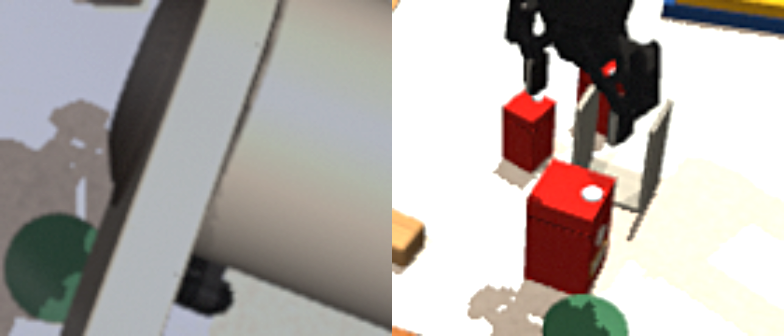

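The box stands upright on the table, empty jaws above it. I'll finish the turn and grip front and back.

Call:
move_arm:
  increments:
    - [[0,0,0],[0,0,-7]]
    - [[0,0,0],[0,0,-14]]
    - [[0,0,0],[0,0,-19.6]]
    - [[0,0,0],[0,0,-19.6]]
    - [[0,0,0.03],[0,0,-19.6]]
    - [[0,0,0.06],[0,0,-19.6]]
    - [[0,0,0.09],[0,0,-19.6]]
    - [[0,0,0.122],[0,0,-19.6]]
    - [[0,0,0.122],[0,0,-19.6]]
    - [[0,0,0.122],[0,0,-19.6]]

```text
clock: 7.93
tool_pos: [0.4922, -0.0996, 0.0782]
orientation: [-3.139, -0.001, 1.556]
ft_force: [0.3, -0.2, 1.6]
opening: 0.0859
```

```bash
python3 g.py .4926 -.0997 .078 89.8
```

```text
d [-0.0001  0.0004  0.0002] rot [-0.14 -0.06 -0.63] now [ 0.4922 -0.0996  0.0782] [-1.7986e+02 -6.0000e-02  8.9170e+01] F [ 0.3 -0.2  1.6] open 0.0859 t 7.93
```

Call:
move_arm:
  increments:
    - [[0,0,0],[0,0,0]]
    - [[0,0,0],[0,0,0]]
    - [[0,0,0],[0,0,0]]
    - [[0,0,0],[0,0,0]]
    - [[0,0,0],[0,0,0]]
    - [[0,0,0],[0,0,0]]
    - [[0,0,0],[0,0,0]]
  fingers: 0
  grip_force: 40

```text
clock: 8.52
tool_pos: [0.4937, -0.1001, 0.0808]
orientation: [3.139, 0.001, 1.56]
ft_force: [-0.5, -0.0, 6.5]
opening: 0.0637
```

```bash
python3 g.py .4926 -.0997 .078 89.8
```

```text
d [ 0.0004 -0.0011  0.0028] rot [ 0.18  0.06 -0.44] now [ 0.4937 -0.1001  0.0808] [1.7982e+02 6.0000e-02 8.9360e+01] F [-0.5 -0.   6.5] open 0.0637 t 8.52
```

Call:
move_arm:
  increments:
    - [[0,0,-0.02],[0,0,0]]
    - [[0,0,-0.05],[0,0,0]]
    - [[0,0,-0.08],[0,0,0]]
    - [[0,0,-0.11],[0,0,0]]
    - [[0,0,-0.14],[0,0,0]]
    - [[0,0,-0.14],[0,0,0]]
    - [[0,0,-0.14],[0,0,0]]

```text
clock: 9.1
tool_pos: [0.4933, -0.0999, 0.2212]
orientation: [3.137, 0.001, 1.56]
ft_force: [0.5, 0.1, -3.6]
opening: 0.0637
```

```bash
python3 g.py .5193 .1538 .22 94
```

```text
d [0.254  0.0232 0.001 ] rot [ 0.25  0.09 -4.61] now [ 0.4933 -0.0999  0.2212] [1.7975e+02 8.0000e-02 8.9390e+01] F [ 0.5  0.1 -3.6] open 0.0637 t 9.1
```

Call:
move_arm:
  increments:
    - [[0.03,0.003,0],[0,0,-2]]
    - [[0.065,0.006,0],[0,0,-4.6]]
    - [[0.1,0.01,0],[0,0,-4.6]]
    - [[0.135,0.013,0],[0,0,-4.6]]
    - [[0.17,0.016,0],[0,0,-4.6]]
    - [[0.205,0.02,0],[0,0,-4.6]]
    - [[0.235,0.023,0],[0,0,-4.6]]
    - [[0.254,0.023,0],[0,0,-4.6]]
    - [[0.254,0.023,0],[0,0,-4.6]]
    - [[0.254,0.023,0],[0,0,-4.6]]

```text
clock: 9.93
tool_pos: [0.5177, 0.1549, 0.2178]
orientation: [-3.14, 0.0, 1.643]
ft_force: [-0.3, 0.0, -2.4]
opening: 0.0633
```

```bash
python3 g.py .5193 .1538 .22 94
python3 - <<'E'
from m import *
t=env.capture("top"); s=env.capture("side")
a=t[170:290,90:250]; b=s[200:380,180:340]
a=cv2.resize(a,None,fx=2.5,fy=2.5); b=cv2.resize(b,None,fx=2.5,fy=2.5)
h=max(a.shape[0],b.shape[0]); a=cv2.copyMakeBorder(a,0,h-a.shape[0],0,0,0)
cv2.imwrite("pics/z4.png",np.clip(np.hstack([a,b])[:,:,::-1]*1.4,0,255).astype(np.uint8))
E
```

```text
d [-0.0012  0.0015 -0.0022] rot [-0.08  0.    0.12] now [0.5177 0.1549 0.2178] [-179.92    0.     94.12] F [-0.3  0.  -2.4] open 0.0633 t 9.93
```

View pics/z4.png

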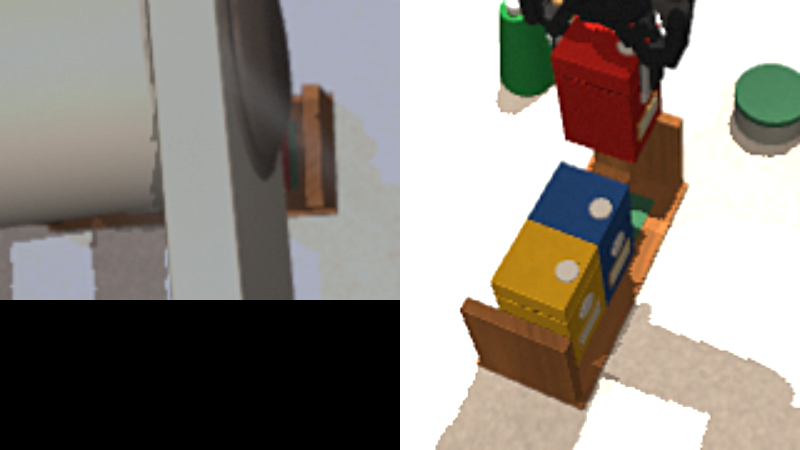

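The red box hangs over the free slot, its front facing the same way as the others. I'll lower it, staying about 6 mm off the blue box.

Call:
move_arm:
  increments:
    - [[-0.001,0.0015,0],[0,0,0]]
    - [[-0.001,0.0015,0],[0,0,0]]
    - [[-0.001,0.0015,0.02],[0,0,0]]
    - [[-0.001,0.0015,0.04],[0,0,0]]
    - [[-0.001,0.0015,0.06],[0,0,0]]
    - [[-0.001,0.0015,0.08],[0,0,0]]
    - [[-0.001,0.0015,0.1],[0,0,0]]
    - [[-0.001,0.0015,0.115],[0,0,0]]
    - [[-0.001,0.0015,0.122],[0,0,0]]
    - [[-0.001,0.0015,0.122],[0,0,0]]

```text
clock: 10.87
tool_pos: [0.5192, 0.1525, 0.0953]
orientation: [-3.139, 0.0, 1.64]
ft_force: [0.5, 0.4, -3.0]
opening: 0.0639
```

```bash
python3 g.py .5189 .1597 .09 94
```

```text
d [0.0072 0.0002 0.0053] rot [-0.13  0.   -0.01] now [0.5192 0.1525 0.0953] [-179.87    0.     93.99] F [ 0.5  0.4 -3. ] open 0.0639 t 10.87
```

Call:
move_arm:
  increments:
    - [[0,0,0.002],[0,0,0]]
    - [[0,0,0.004],[0,0,0]]
    - [[0.002,0,0.004],[0,0,0]]
    - [[0.004,0,0.004],[0,0,0]]
    - [[0.006,0,0.004],[0,0,0]]
    - [[0.006,0,0.004],[0,0,0]]
    - [[0.006,0,0.004],[0,0,0]]

```text
clock: 11.45
tool_pos: [0.5194, 0.1593, 0.0928]
orientation: [3.141, -0.0, 1.642]
ft_force: [-0.6, 0.2, -2.5]
opening: 0.0634
```

Call:
move_arm:
  increments:
    - [[0.001,0,0],[0,0,0]]
    - [[0.002,0,0],[0,0,0]]
    - [[0.002,0,0],[0,0,0]]
    - [[0.002,0,0],[0,0,0]]

```text
clock: 11.78
tool_pos: [0.5192, 0.1612, 0.0926]
orientation: [-3.142, -0.0, 1.641]
ft_force: [0.4, 0.3, -2.9]
opening: 0.0636
```

```bash
python3 g.py .5189 .1597 .089 94
```

```text
d [-0.0014 -0.0004  0.0036] rot [-0.   -0.    0.04] now [0.5192 0.1612 0.0926] [-180.     -0.     94.04] F [ 0.4  0.3 -2.9] open 0.0636 t 11.78
```

No contact yet, so I'll keep closing in small steps.

Call:
move_arm:
  increments:
    - [[0.0005,0,0],[0,0,0]]
    - [[0.001,0,0],[0,0,0]]
    - [[0.0015,0,0],[0,0,0]]
    - [[0.002,0,0],[0,0,0]]
    - [[0.002,0,0],[0,0,0]]

```text
clock: 12.2
tool_pos: [0.5191, 0.162, 0.0926]
orientation: [-3.141, 0.002, 1.641]
ft_force: [-0.7, -12.1, -0.7]
opening: 0.0637
```

```bash
python3 g.py .5189 .1597 .089 94;  python3 - <<'E'
from m import *
s=env.capture("side")
b=cv2.resize(s[240:350,200:310],None,fx=5.4,fy=5.4,interpolation=cv2.INTER_CUBIC)
cv2.imwrite("pics/z5.png",np.clip(b[:,:,::-1]*1.3,0,255).astype(np.uint8))
E
```

```text
d [-0.0023 -0.0004  0.0036] rot [-0.01  0.11  0.01] now [0.5191 0.162  0.0926] [-1.7999e+02  1.1000e-01  9.4010e+01] F [ -0.7 -12.1  -0.7] open 0.0637 t 12.2
```

View pics/z5.png

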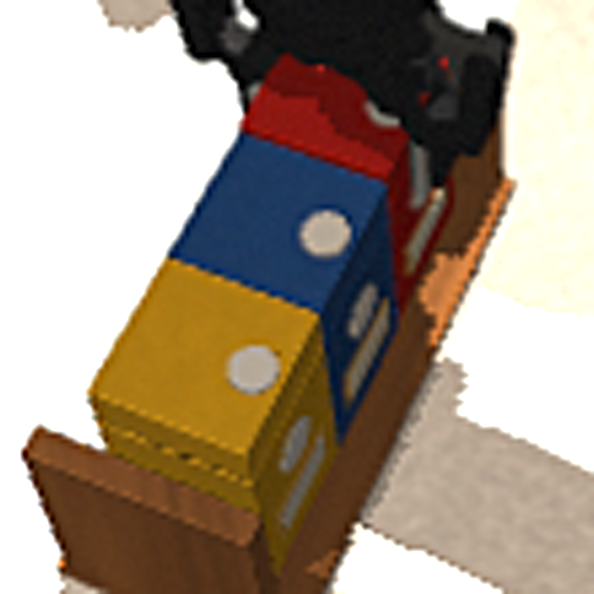

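Contact: −12 N in y, and the red side is up against the blue box. I'll ease the press slightly and lower onto the felt.

Call:
move_arm:
  increments:
    - [[-0.0005,0,0.001],[0,0,0]]
    - [[-0.0005,0,0.0015],[0,0,0]]
    - [[-0.0005,0,0.002],[0,0,0]]
    - [[-0.0005,0,0.0025],[0,0,0]]
    - [[-0.0005,0,0.003],[0,0,0]]
    - [[-0.0005,0,0.003],[0,0,0]]

```text
clock: 12.75
tool_pos: [0.5194, 0.162, 0.0898]
orientation: [3.141, 0.001, 1.641]
ft_force: [0.6, -6.7, -0.7]
opening: 0.0636
```

Call:
move_arm:
  increments:
    - [[0,0,0.0005],[0,0,0]]
    - [[0,0,0.001],[0,0,0]]
    - [[0,0,0.0015],[0,0,0]]
    - [[0,0,0.002],[0,0,0]]
    - [[0,0,0.002],[0,0,0]]

```text
clock: 13.17
tool_pos: [0.5195, 0.162, 0.0888]
orientation: [3.141, 0.001, 1.641]
ft_force: [-5.7, -8.8, 16.0]
opening: 0.0637
```

Down, with +16 N on the base. I'll relax slightly and release.

Call:
move_arm:
  increments:
    - [[0,0,-0.0005],[0,0,0]]
    - [[0,0,-0.001],[0,0,0]]
    - [[0,0,-0.001],[0,0,0]]

```text
clock: 13.42
tool_pos: [0.5194, 0.162, 0.0889]
orientation: [3.141, 0.001, 1.641]
ft_force: [1.0, -7.3, 0.7]
opening: 0.0639
```

Call:
move_arm:
  increments:
    - [[0,0,0],[0,0,0]]
    - [[0,0,0],[0,0,0]]
    - [[0,0,0],[0,0,0]]
    - [[0,0,0],[0,0,0]]
    - [[0,0,0],[0,0,0]]
    - [[0,0,0],[0,0,0]]
  fingers: 1

```text
clock: 13.92
tool_pos: [0.5191, 0.1627, 0.0886]
orientation: [-3.142, -0.0, 1.641]
ft_force: [0.2, -0.3, -0.4]
opening: 0.0851
```

Call:
move_arm:
  increments:
    - [[0,0,-0.01],[0,0,0]]
    - [[0,0,-0.03],[0,0,0]]
    - [[0,0,-0.06],[0,0,0]]
    - [[0,0,-0.09],[0,0,0]]
    - [[0,0,-0.12],[0,0,0]]
    - [[0,0,-0.15],[0,0,0]]
    - [[0,0,-0.15],[0,0,0]]

```text
clock: 14.5
tool_pos: [0.5205, 0.1629, 0.2455]
orientation: [3.133, -0.001, 1.641]
ft_force: [0.5, 0.1, 1.2]
opening: 0.0852
```

Call:
move_arm:
  increments:
    - [[-0.04,0,0],[0,0,0]]
    - [[-0.08,0,0],[0,0,0]]
    - [[-0.12,0,0],[0,0,0]]
    - [[-0.16,0,0],[0,0,0]]
    - [[-0.2,0,0],[0,0,0]]
    - [[-0.24,0,0],[0,0,0]]
    - [[-0.28,0,0],[0,0,0]]
    - [[-0.3,0,0],[0,0,0]]
    - [[-0.3,0,0],[0,0,0]]
    - [[-0.3,0,0],[0,0,0]]

```text
clock: 15.33
tool_pos: [0.5401, -0.1376, 0.2388]
orientation: [-3.142, -0.0, 1.639]
ft_force: [-0.3, 0.7, -0.1]
opening: 0.0853
```

Run:
```python
from m import *
t=env.capture("top"); s=env.capture("side")
a=t[190:290,80:240]; b=s[230:350,200:300]
a=cv2.resize(a,None,fx=3,fy=3,interpolation=cv2.INTER_CUBIC); b=cv2.resize(b,None,fx=3,fy=3,interpolation=cv2.INTER_CUBIC)
a=cv2.copyMakeBorder(a,0,60,0,0,0)
cv2.imwrite("pics/z6.png",np.clip(np.hstack([a,b])[:,:,::-1]*1.4,0,255).astype(np.uint8))
th=np.radians(4.0)
B=None
for nm,bx,z in(("blue",(200,260,130,195),.118),("red",(195,265,155,215),.119),("yel",(200,260,95,150),.118)):
    c,sz,an,uv=lid(t,MASK[nm],bx,z,0)
    if nm=="blue": B=c
    d=c-B; print(nm,c.round(4),np.round(sz,1),round(an,2),"rack",(np.array([[np.cos(th),np.sin(th)],[-np.sin(th),np.cos(th)]])@d).round(4))
o=env.get_obs(); print(o["tool_pos"],o["ft_force"],o["clock"])
```

```text
blue [0.5147 0.22  ] [63.5 58.5] 3.95 rack [0. 0.]
red [0.5198 0.1592] [64.3 60.8] 4.0 rack [ 0.0009 -0.061 ]
yel [0.5127 0.2724] [68.3 76.6] 2.91 rack [0.0017 0.0524]
[ 0.54016933 -0.13602704  0.23890032] [-0.20340581  0.22710631  0.59392024] 15.4333
```

View pics/z6.png

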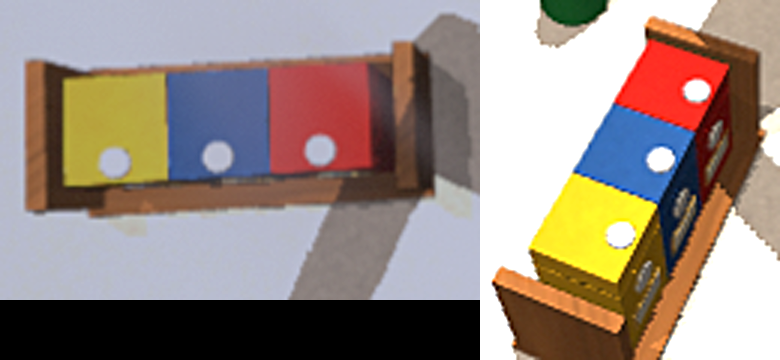

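The red box stands flush against the blue one. The measured offset is x +0.9 mm and y −61 mm (mask edge accuracy about 1 mm), and it is parallel within about 0.1°. No gap is visible in either view, and the arm is clear, so I'll hand in.

```bash
python3 -c "
from rig import env
print(env.hand_in())"
```

```text
the job is handed in; nothing more can be done
None
```

The red box is in the free place of the rack, flush against the blue box with its front facing the same way. It is released, and the job was handed in at about 15.4 s.

I gripped it by its open sides to lift it from the holder and set it down on clear table. There I regripped it front and back so it would fit the narrow slot. I lowered it into the slot, pushed it sideways until it met the blue box (about 12 N), then seated it on the felt and let go.

Last checks:
- **Position:** the fronts are in line within about 1 mm and the sides parallel within about 0.1°. The lid centres measured 61 mm apart, good to about 1 mm, and no gap was visible in either camera.
- **Release:** the arm was well clear, with no contact force.
- **Yellow box:** its colour-mask measurement was unreliable, giving wrong lid sizes both before and after. I judged it by eye instead, and it sits in the same spot in the before and after pictures.
- **Other things on the table:** I did not re-measure the cone, tin or pressing block. The path was planned clear of them, and the wrist force showed no unexpected contact.

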